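# Bolt the damp chest shut

### The arm

A 6-joint arm with a two-finger parallel gripper is mounted at the origin on the work surface. World frame = base frame: x ahead of the robot, y to its left, z up, the work surface at z = 0. Lengths are in m, angles in rad, forces in N, time in s.
With the tool pointing down it reaches from about 0.275 to 0.825 m from the base axis. Payload 4.9 kg.
Tool frame: the origin (TCP) lies at the very end of the fingers, on their centre line; the grasp point (between the pads) lies 19 mm behind it; z points along the fingers, y is the direction in which the jaws open and shut (so a half turn about z gives the same grasp; the last joint's range is limited). The gripper opens to 85 mm and grips with 20 to 120 N. Pads are 22 mm wide; open, the fingers measure 114 mm over their backs; the gripper's body (76 mm by 85 mm) begins 54 mm behind the grasp point. The pads swing forward as they close: fully open they stand 13 mm farther back than shut.
Start: joints at [-1.44, 0.326, -0.193, 1.052, 0, 1.437], TCP at [0.144, -0.531, 0.231] pointing down, gripper open.
Joint ranges: [-2.65, 2.65], [-0.97, 1.79], [-1.3, 1.35], [-1.93, 2.1], [-1.47, 1.37], [-3.14, 3.14]. Speed limits (rad/s): [2.57, 2.57, 3.14, 3.14, 3.14, 3.14].

### API

Orientations are given as a 3x3 rotation matrix whose columns are the frame's x, y, z axes.
In Python, from rig import r, cams gives the robot as it stands.
- The arm moves only by the tool arm_command, never from a script. Its argument "rows" is text: rows parted by semicolons, each of 4 numbers parted by spaces: the shift along the world's x, y, z in m, then the turn about the world's z in rad. In form: tx ty tz turn; .... A call has 1 to 20 rows; each row is the pose to reach, as a shift and turn from the pose commanded when the call began; what a row does not reach only later rows make up. A row lasts 1/12 s, in which the tool goes at most 41.7 mm and 7.16 degrees, less where a joint would pass 70% of its speed; a pose out of reach is approached as far as the arm can. A call with a gripper value outside its range is refused whole. "claw" is the closure, from -1 (fully open) to 1 (shut), set as the call begins (left out, the last holds). The fingers move at their own pace and stop on an object; "squeeze" is the grip in N (left out, the last holds). Time passes only in rows, so rows that repeat a pose let the fingers close. It gives the time, the measured TCP pose, the force and the opening at its end, in the units of the state.
- r.observe(): the state, without advancing time (a new reading comes with each control period).
- cams.capture(name): name is "scene" or "top" or "wrist"; returns the picture (480x640x3 uint8, red, green, blue); there is no depth.
- cams.camera_info(name): a dict with "K" (3x3 intrinsics, pixels), "position" and "orientation" of the camera in the world. Camera axes: x right, y down, z forward; pixel columns grow to the right and rows downward; lengths in m; the calibration is good to about 2 mm. The wrist camera is an equidistant fisheye: a pixel r from the principal point sees the ray r / f radians off the axis. A picture is of the moment at which its call begins: read the wrist's pose just before it. camera_info takes no time and is no camera call; for the wrist camera it gives the pose at the moment of the call.
- r.close_job(): hands the job in, once; it reports no verdict.
The state is a dict: "clock": time; "joint_pos": joint angles; "joint_vel": joint speeds; "joint_efforts": joint torques, N m; "position": TCP position; "ee_rot": TCP orientation; "contact_force": force on the tool from outside, world axes, zero at the start; "torque": the same for the moment, N m; "finger_gap": finger opening in m.
Only numpy, scipy, OpenCV 4.12 (cv2) and the standard library are available. Lean on these libraries where they do the work, as an engineer would, in place of code of your own. Each camera call takes 0.05 s, during which the arm holds its last target.

### The job

Lock the damp chest for the night: with one fingertip press the spring catch plate on its lid down and keep it down while the other finger pushes the bolt's upright tab until the bolt is fully home in its keeper. Then let the catch spring back up behind the bolt and take the hand away. Only press and push: nothing is to be pinched or picked up, and the other things on the lid and the table stay where they are.

Things in the scene. Friction and masses are not known exactly. Their poses are not given: they have to be found in the camera images.
- chest: low plywood chest, fixed, 300 (x) x 290 (y) x 100 mm high; origin under its centre, z up; its yaw varies. Axes named below are its own. On the lid the bolt bar lies along y at x = -24 mm and slides to +y; the catch plate lies along y at x = +24 mm. Parts beside and behind tab and plate are at most 19 mm above the lid; a guide 23.5 mm high spans the bar 62 mm ahead of tab_back's start.
- bolt (a joint): how far the bolt has slid to the keeper: 0 = drawn back (starts at 0 to 0.001), 0.045 m = fully home on its stop. Slides along chest +y with about 2 N friction and stays where it is left. With the catch up, the catch's side tooth blocks the bolt's side lug, both drawn back and home.
- catch (a joint): how far the catch plate is pressed straight down: 0 = up (sprung, as it starts), 0.008 m = down on its stop. From 0.005 m the bolt is free. About 3 N starts it, 7 N holds it right down. Let go, it springs up, but with the bolt part-way the lug keeps it from rising above 0.0045 m; it rises fully only when the bolt is home (or back).
- tab_back (a point): middle of the back (-y) face of the bolt's upright steel thumb tab, the face to push towards +y; axes as the chest's. The tab is 26 wide (x) x 8 thick (y) mm and stands from 17 to 55 mm above the lid; this point is 36 mm above the lid and moves with the bolt.
- plate_top (a point): centre of the top of the flat aluminium catch plate; axes as the chest's. 26 wide (x) x 100 long (y) x 4 mm thick; top 34 mm above the lid when up, 26 mm when right down. Long enough for a fingertip to slide along it with the bolt; it does not move in x or y. With the bolt right back, tab_back lies 7.5 mm behind (-y) this point. A 22 mm gap separates plate and tab in x.
- keeper (a point): middle of the mouth of the steel keeper that the bolt's nose enters, fixed to the chest, 13 mm above the lid; the nose starts 19 mm short of it and ends 26 mm inside.
- bolt_nose (a point): front (+y) end of the bolt bar, which is 22 wide x 8 mm thick; 76 mm ahead of tab_back.
- snail: a small grey clay snail, 52 x 26 x 43 mm, standing on the lid; leave it. Origin under its centre.
- cup: a small open grey clay cup, 48 mm across and 50 mm high, standing on the lid; leave it. Origin under its centre.
- rib: a flat wooden shaping rib, 80 x 35 x 8 mm, lying on the lid; leave it. Origin under its centre.
- bowl: a red plastic bowl, 130 mm across and 65 mm high, on the table; leave it. Origin under its centre.
- slip_jar: a closed buff jar, 72 mm across and 95 mm high, on the table; leave it. Origin under its centre.
- board: a plywood modelling board, 120 x 120 x 22 mm, on the table; leave it. Origin under its centre.
- plaster_mould: a white plaster block mould, 90 x 90 x 50 mm, on the table; leave it. Origin under its centre.
- water_mug: a white mug, 80 mm across and 90 mm high, on the table; leave it. Origin under its centre.

How it is judged:
On the way, in this order (a step that is already met when the one before it is completed fails the run):
1. a finger holds the catch down while the bolt is still drawn back (value of joint catch above 0.004 m and contact force between the fingers and catch above 0.5 N and value of joint bolt below 0.006 m), for 0.1 s.
2. with the catch held down by a finger, a finger pushes the bolt by its tab through mid-travel (value of joint catch above 0.004 m and contact force between the fingers and catch above 0.5 N and value of joint bolt between 0.01 and 0.04 m and contact force between the fingers and bolt above 0.3 N), for 0.05 s.
3. the bolt comes fully home with a finger still holding the catch down (value of joint catch above 0.004 m and contact force between the fingers and catch above 0.5 N and value of joint bolt above 0.0425 m), for 0.05 s.
At the end, for the whole second after the job is handed in: the bolt is within 2.5 mm of fully home and still, the catch has sprung up again to within 2 mm of its top, and the loose things are at rest (value of joint bolt above 0.0425 m and value of joint catch below 0.002 m and velocity of joint bolt below 0.005 m/s and linear speed of each of snail, cup, rib, bowl, slip_jar, board, plaster_mould, water_mug below 0.02 m/s); the robot touches nothing.
It fails at once if a thing on the lid is lifted, moved by more than 15 mm or tipped over (distance of any of snail, cup, rib from where it was at the start of the episode above 0.015 m or angle between any of snail, cup, rib's own z axis and vertical above 0.5 rad).
It fails at once if a thing on the table is lifted, moved by more than 15 mm or tipped over (distance of any of bowl, slip_jar, board, plaster_mould, water_mug from where it was at the start of the episode above 0.015 m or angle between any of bowl, slip_jar, board, plaster_mould, water_mug's own z axis and vertical above 0.5 rad).
It also fails if it takes over 35 s, if anything falls off the work surface, if the arm or the gripper's body presses on something with over 40 N, if the wrist force passes 120 N, or if a joint passes its speed limit or range.

## Working session

There is one attempt and no reset: what is moved stays moved. The work goes in short steps, Python scripts to look and compute and a tool call to move; the robot and the scene stay as the last step left them, time stands still between calls to the robot, and variables do not carry over. Pictures are saved under pics/ and viewed, and the job is handed in when it is done.

Besides the shell and the picture viewer there is one more tool, called after "Call:" as name(argument=value, ...) on one line, values as JSON. arm_command: Moves the arm, as the interface text tells. Its arguments: {"type":"object","properties":{"rows":{"type":"string"},"claw":{"type":"number"},"squeeze":{"type":"number"}},"required":["rows"]}

```bash
ls; mkdir -p pics; python3 - <<'E'
from rig import r,cams
import cv2,numpy as np
np.set_printoptions(precision=4,suppress=True)
for n in ["top","scene","wrist"]:
    i=cams.camera_info(n);print(n,i)
    cv2.imwrite(f"pics/{n}0.png",cams.capture(n)[:,:,::-1])
print(r.observe())
E
```

```text
pics
top {'K': array([[604.65  ,   0.    , 317.5471],
       [  0.    , 604.65  , 241.2165],
       [  0.    ,   0.    ,   1.    ]]), 'position': array([ 0.3595, -0.0003,  1.5062]), 'orientation': array([[ 0.0181, -0.9941,  0.1072],
       [-0.9998, -0.0177,  0.0046],
       [-0.0027, -0.1073, -0.9942]])}
scene {'K': array([[504.6436,   0.    , 322.481 ],
       [  0.    , 504.6436, 232.4733],
       [  0.    ,   0.    ,   1.    ]]), 'position': array([1.2834, 0.6744, 1.0173]), 'orientation': array([[-0.6327,  0.5168, -0.5767],
       [ 0.7742,  0.4061, -0.4854],
       [-0.0166, -0.7536, -0.6571]])}
wrist {'K': array([[371.6483,   0.    , 317.6361],
       [  0.    , 371.6483, 227.6392],
       [  0.    ,   0.    ,   1.    ]]), 'position': array([ 0.2239, -0.5073,  0.3745]), 'orientation': array([[ 0.2609, -0.9124, -0.3153],
       [-0.9654, -0.2469, -0.0842],
       [-0.001 ,  0.3264, -0.9452]])}
{'clock': 0.15, 'joint_pos': array([-1.4402,  0.3268, -0.1933,  1.052 ,  0.    ,  1.4366]), 'joint_vel': array([-0.001 , -0.0018,  0.0038, -0.    ,  0.0015, -0.0001]), 'joint_efforts': array([  0.0009, -44.3702,  26.2666,   0.0104,  -0.0001,  -0.    ]), 'position': array([ 0.1439, -0.5304,  0.2307]), 'ee_rot': array([[ 0.9652,  0.2617, -0.0002],
       [ 0.2617, -0.9651,  0.0014],
       [ 0.0002, -0.0014, -1.    ]]), 'contact_force': array([-0.284 ,  0.3282, -0.0075]), 'torque': array([-0.0301, -0.0346, -0.0173]), 'finger_gap': 0.08545892972393089}
```

View pics/top0.png

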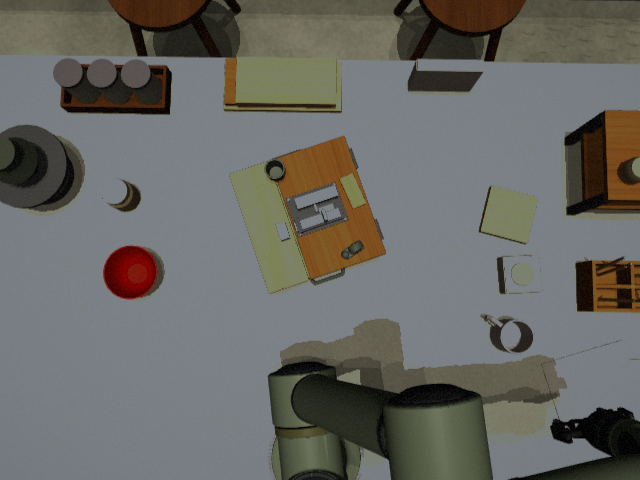

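View pics/scene0.png

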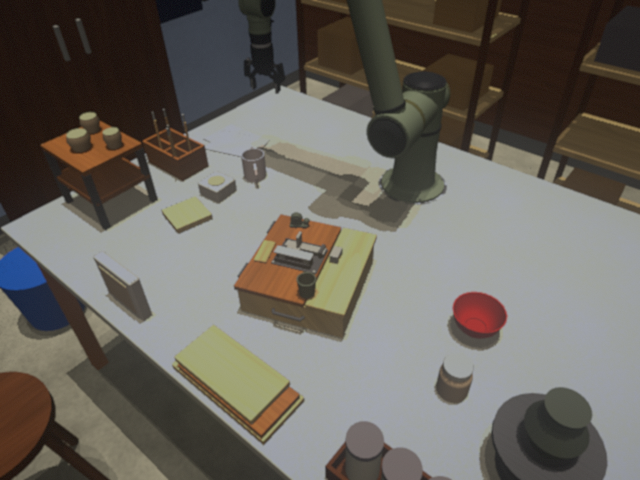

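View pics/wrist0.png

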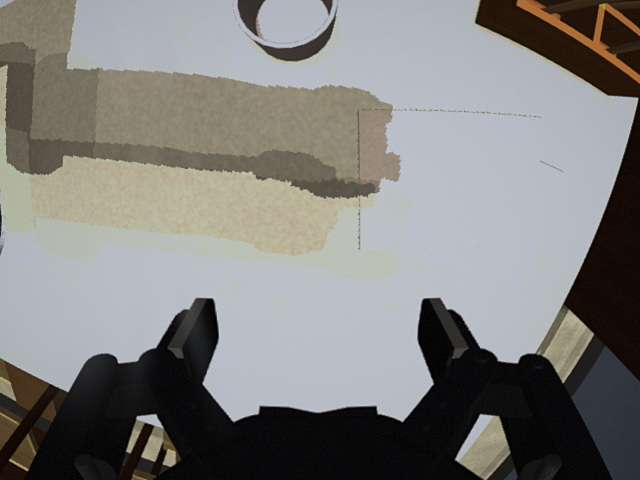

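```bash
python3 - <<'E'
import cv2
a=cv2.imread("pics/top0.png")[120:310,215:405]
cv2.imwrite("pics/topz.png",cv2.resize(a[:,:],None,fx=3.15,fy=3.15,interpolation=cv2.INTER_CUBIC))
a=cv2.imread("pics/scene0.png")[200:340,230:390]
cv2.imwrite("pics/scz.png",cv2.resize(a,None,fx=4,fy=4,interpolation=cv2.INTER_CUBIC))
E
```

```text
(no output)
```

View pics/topz.png

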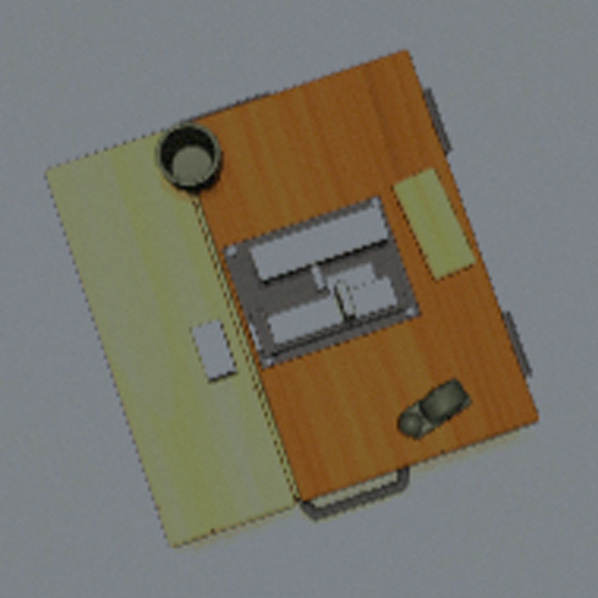

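View pics/scz.png

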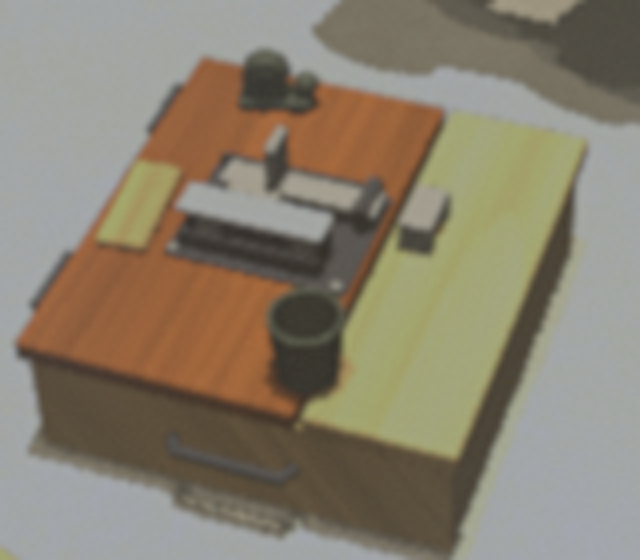

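```bash
cat > h.py <<'E'
import numpy as np,cv2
from rig import r,cams
np.set_printoptions(precision=4,suppress=True)
def ray(info,px,fish=False):
    K=np.array(info["K"]);R=np.array(info["orientation"]);p=np.array(info["position"])
    u=(px[0]-K[0,2])/K[0,0];v=(px[1]-K[1,2])/K[1,1]
    if fish:
        t=np.hypot(u,v);s=np.sin(t)/t if t>1e-9 else 1
        d=np.array([u*s,v*s,np.cos(t)])
    else: d=np.array([u,v,1.])
    return p,R@d
def onz(info,px,z,fish=False):
    p,d=ray(info,px,fish); return p+d*(z-p[2])/d[2]
def proj(info,P,fish=False):
    K=np.array(info["K"]);R=np.array(info["orientation"]);p=np.array(info["position"])
    c=R.T@(np.array(P)-p)
    if fish:
        rr=np.hypot(c[0],c[1]);t=np.arctan2(rr,c[2]);q=c[:2]/rr*t
    else: q=c[:2]/c[2]
    return K[:2,:2]@q+K[:2,2]
E
python3 - <<'E'
from h import *
i=cams.camera_info("top")
f=lambda q:(q[0]/3.15+215-.34,q[1]/3.15+120-.34)
C=np.array([onz(i,f(q),.1) for q in [(45,170),(408,50),(538,420),(172,547)]])
print(C);c=C.mean(0);print("centre",c)
a=C[0]-C[3];b=C[1]-C[2];d=C[0]-C[1];e=C[3]-C[2]
for v in (a,b,d,e):print(np.linalg.norm(v),np.degrees(np.arctan2(v[1],v[0])))
yaw=np.arctan2((a+b)[1],(a+b)[0]);R=np.array([[np.cos(yaw),-np.sin(yaw)],[np.sin(yaw),np.cos(yaw)]])
# features in chest frame
for n,q,z in [("plateTL",(248,250),.134),("plateTR",(383,208),.134),("plateBR",(390,240),.134),("plateBL",(260,282),.134),("tabtop",(345,285),.155),("keeper",(213,350),.12)]:
    P=onz(i,f(q),z);print(n,P,R.T@(P-c)[:2])
E
```

```text
[[ 0.6684  0.219   0.1   ]
 [ 0.7656 -0.0527  0.1   ]
 [ 0.4863 -0.1527  0.1   ]
 [ 0.3877  0.1159  0.1   ]]
centre [0.577  0.0324 0.1   ]
0.299016266845735 20.155503888260306
0.29668071384060374 19.704670043971365
0.28853242964712056 109.69059633067668
0.28618851279431734 110.15621710688606
plateTL [0.6041 0.0634 0.134 ] [0.036  0.0199]
plateTR [ 0.637  -0.0347  0.134 ] [ 0.0335 -0.0835]
plateBR [ 0.6133 -0.0402  0.134 ] [ 0.0094 -0.0806]
plateBL [0.5806 0.0541 0.134 ] [0.0108 0.0192]
tabtop [ 0.5761 -0.0078  0.155 ] [-0.0145 -0.0374]
keeper [0.5318 0.088  0.12  ] [-0.0235  0.0677]
```

Call:
arm_command(rows="0.023 0.025 0 0.083; 0.046 0.051 0 0.166; 0.068 0.076 0 0.248; 0.091 0.101 0 0.331; 0.114 0.127 0 0.414; 0.136 0.152 0 0.496; 0.159 0.177 0 0.579; 0.182 0.203 0 0.662; 0.204 0.228 0 0.744; 0.227 0.253 0 0.827; 0.25 0.279 0 0.91; 0.272 0.304 0 0.993; 0.295 0.329 0 1.075; 0.318 0.355 0 1.158; 0.34 0.38 0 1.24; 0.363 0.405 0 1.323; 0.386 0.43 0 1.406; 0.408 0.456 0 1.489; 0.431 0.481 0 1.571; 0.454 0.506 0 1.654", claw=0.2)

```text
clock: 1.82
position: [0.5986, -0.0232, 0.2309]
ee_rot: [[-0.345, 0.939, -0.001], [0.939, 0.345, 0.0], [0.0, -0.001, -1.0]]
contact_force: [0.8, -0.5, -0.0]
finger_gap: 0.0339
```

```bash
python3 - <<'E'
from h import *
i=cams.camera_info("wrist");print(i["position"])
cv2.imwrite("pics/w1.png",cams.capture("wrist")[:,:,::-1])
print(r.observe()["position"],r.observe()["ee_rot"])
E
```

```text
[0.5685 0.0568 0.3749]
[ 0.6024 -0.0189  0.2307] [[-0.352   0.936   0.003 ]
 [ 0.936   0.352   0.0037]
 [ 0.0024  0.0041 -1.    ]]
```

View pics/w1.png

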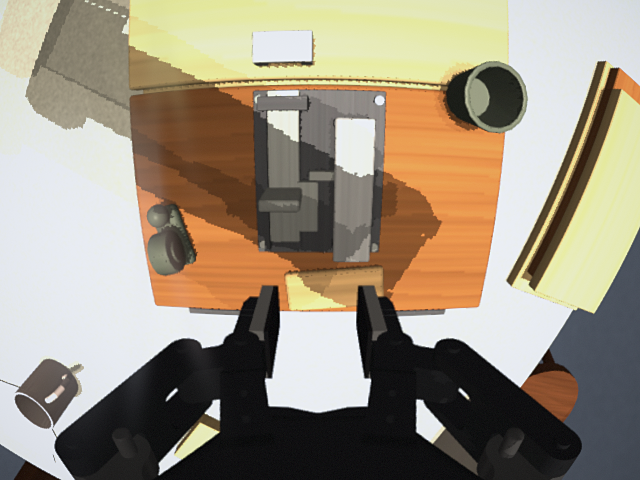

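Call:
arm_command(rows="0 0 0 0; 0 0 0 0; 0 0 0 0")

```text
clock: 2.12
position: [0.5971, -0.0254, 0.2309]
ee_rot: [[-0.34, 0.94, -0.001], [0.94, 0.34, -0.0], [0.0, -0.001, -1.0]]
contact_force: [0.1, -0.7, 0.2]
finger_gap: 0.034
```

```bash
python3 - <<'E'
from h import *
o=r.observe();print(o["position"],o["ee_rot"],o["contact_force"],o["joint_vel"])
i=cams.camera_info("wrist");print(i["position"])
import pickle;pickle.dump(i,open("w2.pkl","wb"))
im=cams.capture("wrist")[:,:,::-1]
cv2.imwrite("pics/w2.png",im)
cv2.imwrite("pics/w2z.png",cv2.resize(im[75:275,235:405],None,fx=3,fy=3,interpolation=cv2.INTER_CUBIC))
print(r.observe()["position"])
E
```

```text
[ 0.5971 -0.0254  0.2309] [[-0.34    0.9404 -0.0013]
 [ 0.9404  0.34   -0.0001]
 [ 0.0003 -0.0013 -1.    ]] [ 0.1447 -0.7212  0.1658] [-0.0155 -0.0115 -0.0046  0.0003 -0.0011  0.0014]
[0.5676 0.0549 0.3748]
[ 0.5971 -0.0257  0.2311]
```

View pics/w2z.png

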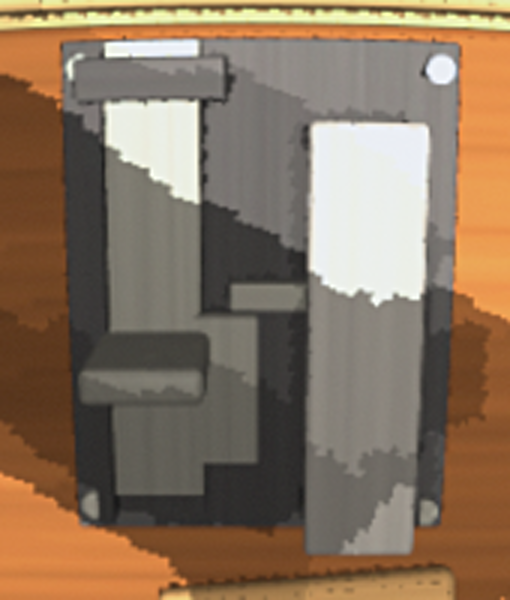

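```bash
python3 - <<'E'
from h import *
import pickle
i=pickle.load(open("w2.pkl","rb"))
f=lambda q:(q[0]/3+235-.33,q[1]/3+75-.33)
P=np.array([onz(i,f(q),.134,True) for q in [(308,123),(429,124),(412,554),(306,553)]])
print(P);ctr=P.mean(0);print("plate ctr",ctr)
for a,b in((0,3),(1,2),(1,0),(2,3)):
    v=P[a]-P[b];print(np.linalg.norm(v),np.degrees(np.arctan2(v[1],v[0])))
T=np.array([onz(i,f(q),.155,True) for q in [(80,403),(205,403),(207,368),(82,370)]]);print(T)
S=np.array([onz(i,f(q),.103,True) for q in [(64,42),(460,42),(440,524),(84,524)]]);print("base",S)
for a,b in((0,3),(1,2),(1,0),(2,3)):
    v=S[a]-S[b];print(np.linalg.norm(v),np.degrees(np.arctan2(v[1],v[0])))
th=np.radians(19.93);R=np.array([[np.cos(th),-np.sin(th)],[np.sin(th),np.cos(th)]])
print("tab in plate frame",(T-ctr)[:,:2]@R)
print("base in plate frame",(S-ctr)[:,:2]@R)
o=r.observe();print("tcp in plate frame",R.T@(o["position"]-ctr)[:2])
print("finger px", [proj(i,o["position"]+o["ee_rot"]@np.array([dx,dy,0]),True) for dx in(-.011,.011) for dy in(-.017,.017)])
E
```

```text
[[ 0.5814  0.0521  0.134 ]
 [ 0.6058  0.0612  0.134 ]
 [ 0.6398 -0.0327  0.134 ]
 [ 0.6159 -0.0409  0.134 ]]
plate ctr [0.6108 0.0099 0.134 ]
0.09918937009139843 110.34422021090806
0.09991896623217894 109.8984013667925
0.026056543891354006 20.583828972831224
0.025286397164246497 18.94466787359066
[[ 0.5559 -0.0169  0.155 ]
 [ 0.5803 -0.0082  0.155 ]
 [ 0.5782 -0.0011  0.155 ]
 [ 0.5541 -0.0101  0.155 ]]
base [[ 0.521   0.0512  0.103 ]
 [ 0.6106  0.0838  0.103 ]
 [ 0.6529 -0.0334  0.103 ]
 [ 0.5639 -0.0656  0.103 ]]
0.12436198024208454 110.1435280394979
0.12459930865105688 109.81523996501129
0.09535009885667292 19.993183933128762
0.09463710212319186 19.84960354767994
tab in plate frame [[-0.0608 -0.0065]
 [-0.0349 -0.0067]
 [-0.0343  0.0008]
 [-0.06    0.0005]]
base in plate frame [[-0.0703  0.0694]
 [ 0.0251  0.0695]
 [ 0.0248 -0.0551]
 [-0.0698 -0.055 ]]
tcp in plate frame [-0.025  -0.0288]
finger px [array([282.5351, 324.2984]), array([356.057 , 324.2745]), array([280.3835, 282.4652]), array([358.3799, 282.4535])]
```

Call:
arm_command(rows="0 0 -0.02 0; 0 0 -0.045 0; 0 0 -0.065 0; 0 0 -0.08 0; 0 0 -0.088 0; 0 0 -0.088 0; 0 0 -0.088 0")

```text
clock: 2.75
position: [0.5978, -0.0256, 0.1437]
ee_rot: [[-0.34, 0.94, -0.0], [0.94, 0.34, -0.0], [-0.0, -0.0, -1.0]]
contact_force: [1.4, -0.1, -0.8]
finger_gap: 0.034
```

```bash
python3 - <<'E'
from h import *
o=r.observe();print(o["clock"],o["position"],o["contact_force"],o["torque"])
cv2.imwrite("pics/w3.png",cams.capture("wrist")[:,:,::-1])
a=cams.capture("scene")[200:340,230:390,::-1]
cv2.imwrite("pics/s3.png",cv2.resize(a,None,fx=4,fy=4,interpolation=cv2.INTER_CUBIC))
E
```

```text
2.75 [ 0.5978 -0.0256  0.1437] [ 1.3827 -0.0738 -0.8185] [-0.0035 -0.0315 -0.0131]
```

View pics/w3.png

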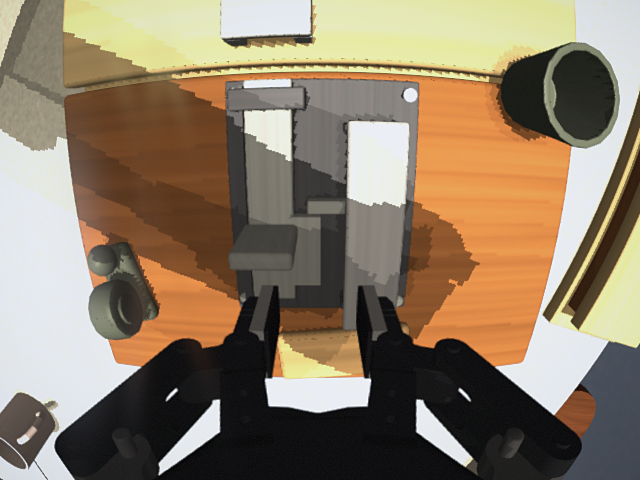

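View pics/s3.png

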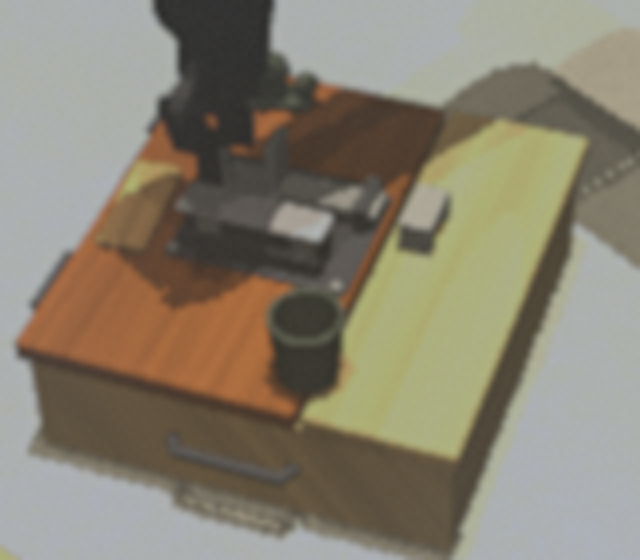

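Call:
arm_command(rows="0 0 -0.004 0; 0 0 -0.008 0; 0 0 -0.008 0; 0 0 -0.008 0")

```text
clock: 3.18
position: [0.5978, -0.0248, 0.1351]
ee_rot: [[-0.341, 0.94, -0.0], [0.94, 0.341, 0.0], [0.0, -0.0, -1.0]]
contact_force: [-0.2, -0.2, -0.2]
finger_gap: 0.0342
```

Call:
arm_command(rows="0 0 -0.003 0; 0 0 -0.005 0; 0 0 -0.005 0; 0 0 -0.005 0")

```text
clock: 3.52
position: [0.5984, -0.0249, 0.1307]
ee_rot: [[-0.341, 0.94, 0.001], [0.94, 0.341, -0.0], [-0.0, 0.001, -1.0]]
contact_force: [0.2, -0.5, 4.6]
finger_gap: 0.0339
```

Call:
arm_command(rows="0 0 -0.002 0; 0 0 -0.004 0; 0 0 -0.005 0; 0 0 -0.005 0; 0 0 -0.005 0")

```text
clock: 3.93
position: [0.5984, -0.0248, 0.1256]
ee_rot: [[-0.341, 0.94, 0.001], [0.94, 0.341, -0.0], [-0.0, 0.001, -1.0]]
contact_force: [0.1, -0.5, 5.9]
finger_gap: 0.0339
```

```bash
python3 - <<'E'
from h import *
o=r.observe();print(o["clock"],o["position"],o["contact_force"],o["torque"])
E
```

```text
3.9333 [ 0.5984 -0.0248  0.1256] [ 0.0885 -0.5158  5.9313] [ 0.1201 -0.0471  0.0095]
```

Call:
arm_command(rows="0 0 -0.001 0; 0 0 -0.002 0; 0 0 -0.002 0; 0 0 -0.002 0")

```text
clock: 4.27
position: [0.5986, -0.0249, 0.1249]
ee_rot: [[-0.341, 0.94, 0.002], [0.94, 0.341, -0.0], [-0.001, 0.002, -1.0]]
contact_force: [-3.9, 0.6, 13.6]
finger_gap: 0.0343
```

Call:
arm_command(rows="-0.0010 0.0028 0.0004 0; -0.0020 0.0056 0.0005 0; -0.0031 0.0085 0.0005 0; -0.0041 0.0113 0.0005 0; -0.0051 0.0141 0.0005 0; -0.0061 0.0169 0.0005 0; -0.0061 0.0169 0.0005 0; -0.0061 0.0169 0.0005 0")

```text
clock: 4.93
position: [0.5939, -0.0102, 0.1251]
ee_rot: [[-0.34, 0.941, 0.004], [0.941, 0.34, -0.005], [-0.006, 0.002, -1.0]]
contact_force: [1.6, -6.2, 7.3]
finger_gap: 0.0342
```

```bash
python3 - <<'E'
from h import *
o=r.observe();print(o["clock"],o["position"],o["contact_force"],o["torque"])
cv2.imwrite("pics/w4.png",cams.capture("wrist")[:,:,::-1])
E
```

```text
4.9333 [ 0.5939 -0.0102  0.1251] [ 1.6279 -6.1813  7.3091] [-1.1104 -0.4833 -0.0774]
```

View pics/w4.png

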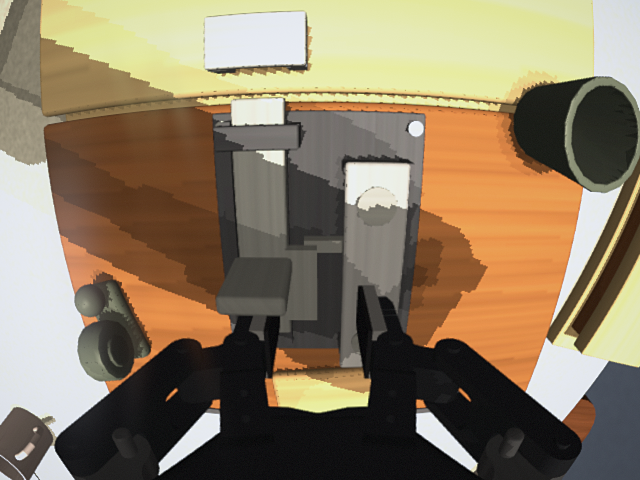

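Call:
arm_command(rows="-0.0010 0.0028 -0.0004 0; -0.0020 0.0056 -0.0005 0; -0.0031 0.0085 -0.0005 0; -0.0041 0.0113 -0.0005 0; -0.0041 0.0113 -0.0005 0; -0.0041 0.0113 -0.0005 0")

```text
clock: 5.48
position: [0.5902, 0.0006, 0.1251]
ee_rot: [[-0.339, 0.941, 0.005], [0.941, 0.339, -0.006], [-0.007, 0.003, -1.0]]
contact_force: [1.1, -7.0, 10.4]
finger_gap: 0.0343
```

```bash
python3 - <<'E'
from h import *
o=r.observe();print(o["clock"],o["position"],o["contact_force"],o["torque"])
cv2.imwrite("pics/w5.png",cams.capture("wrist")[:,:,::-1])
E
```

```text
5.4833 [0.5902 0.0006 0.1251] [ 1.1323 -7.0378 10.376 ] [-1.3032 -0.3463 -0.0639]
```

View pics/w5.png

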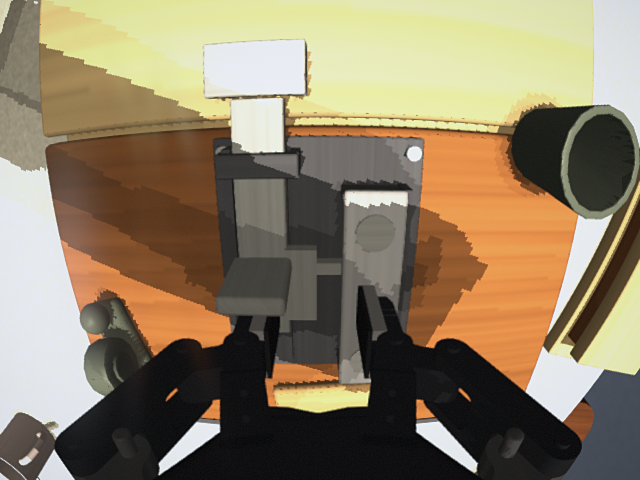

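Call:
arm_command(rows="-0.0010 0.0028 0 0; -0.0020 0.0056 0 0; -0.0031 0.0085 0 0; -0.0041 0.0113 0 0; -0.0051 0.0141 0 0; -0.0061 0.0169 0 0; -0.0072 0.0197 0 0; -0.0082 0.0226 0 0; -0.0089 0.0244 0 0; -0.0089 0.0244 0 0; -0.0089 0.0244 0 0")

```text
clock: 6.45
position: [0.5813, 0.0253, 0.125]
ee_rot: [[-0.339, 0.941, 0.005], [0.941, 0.34, -0.005], [-0.007, 0.003, -1.0]]
contact_force: [1.7, -5.0, 9.0]
finger_gap: 0.0341
```

```bash
python3 - <<'E'
from h import *
o=r.observe();print(o["clock"],o["position"],o["contact_force"],o["torque"])
d=o["position"]-np.array([.6108,.0099,.134]);print("bolt est",d[0]*-.3415+d[1]*.94+.011+.0075)
cv2.imwrite("pics/w6.png",cams.capture("wrist")[:,:,::-1])
E
```

```text
6.45 [0.5813 0.0253 0.125 ] [ 1.7194 -4.9528  9.0366] [-1.2361 -0.471  -0.0932]
bolt est 0.043074426493258926
```

View pics/w6.png

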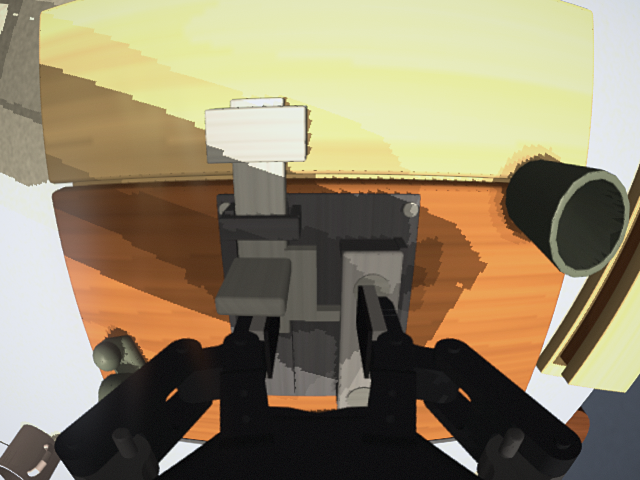

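Call:
arm_command(rows="-0.0005 0.0014 0 0; -0.0010 0.0028 0 0; -0.0010 0.0028 0 0; -0.0010 0.0028 0 0")

```text
clock: 6.83
position: [0.5811, 0.026, 0.125]
ee_rot: [[-0.339, 0.941, 0.006], [0.941, 0.339, -0.01], [-0.011, 0.003, -1.0]]
contact_force: [3.6, -11.9, 8.6]
finger_gap: 0.0345
```

Call:
arm_command(rows="-0.0005 0.0014 0 0; -0.0007 0.0019 0 0; -0.0007 0.0019 0 0; -0.0007 0.0019 0 0")

```text
clock: 7.17
position: [0.5811, 0.026, 0.1251]
ee_rot: [[-0.338, 0.941, 0.007], [0.941, 0.338, -0.013], [-0.015, 0.002, -1.0]]
contact_force: [4.7, -18.1, 6.2]
finger_gap: 0.0343
```

Call:
arm_command(rows="0 0 0 0; 0.0010 -0.0028 0 0; 0.0020 -0.0056 0 0; 0.0027 -0.0075 0 0; 0.0027 -0.0075 0.005 0; 0.0027 -0.0075 0.015 0; 0.0027 -0.0075 0.035 0; 0.0027 -0.0075 0.065 0; 0.0027 -0.0075 0.1 0; 0.0027 -0.0075 0.13 0; 0.0027 -0.0075 0.14 0; 0.0027 -0.0075 0.14 0; 0.0027 -0.0075 0.14 0")

```text
clock: 8.25
position: [0.5795, 0.0249, 0.2627]
ee_rot: [[-0.341, 0.94, -0.001], [0.94, 0.341, -0.0], [-0.0, -0.001, -1.0]]
contact_force: [0.3, 0.6, -0.7]
finger_gap: 0.0344
```

```bash
python3 - <<'E'
from h import *
import pickle
o=r.observe();print(o["clock"],o["position"],o["contact_force"],o["torque"])
i=cams.camera_info("wrist");pickle.dump(i,open("w7.pkl","wb"))
im=cams.capture("wrist")[:,:,::-1]
cv2.imwrite("pics/w7.png",im)
a=cams.capture("scene")[200:340,230:390,::-1]
cv2.imwrite("pics/s7.png",cv2.resize(a,None,fx=4,fy=4,interpolation=cv2.INTER_CUBIC))
cv2.imwrite("pics/w7z.png",cv2.resize(im[75:285,220:430],None,fx=2.8,fy=2.8,interpolation=cv2.INTER_CUBIC))
E
```

```text
8.25 [0.5795 0.0249 0.2627] [ 0.2963  0.5783 -0.6513] [0.0099 0.0126 0.0017]
```

View pics/w7.png

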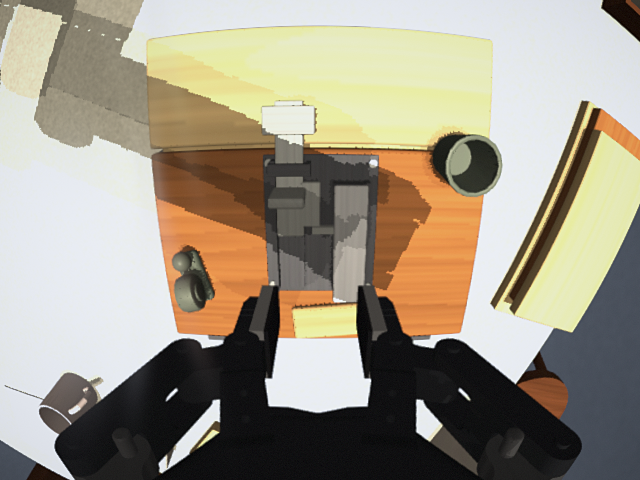

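View pics/s7.png

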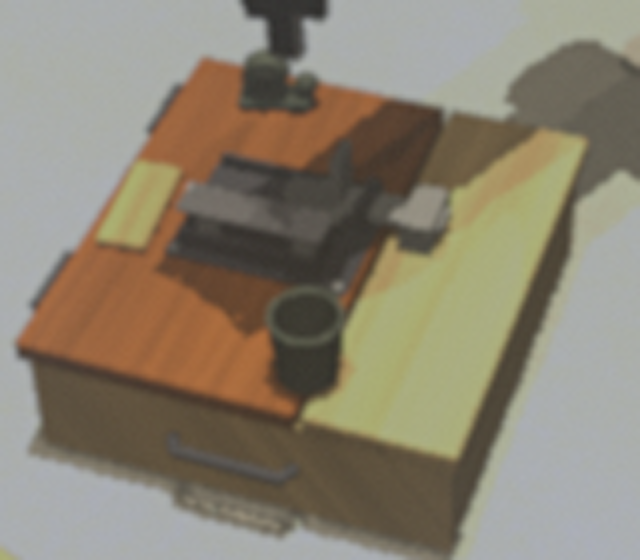

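View pics/w7z.png

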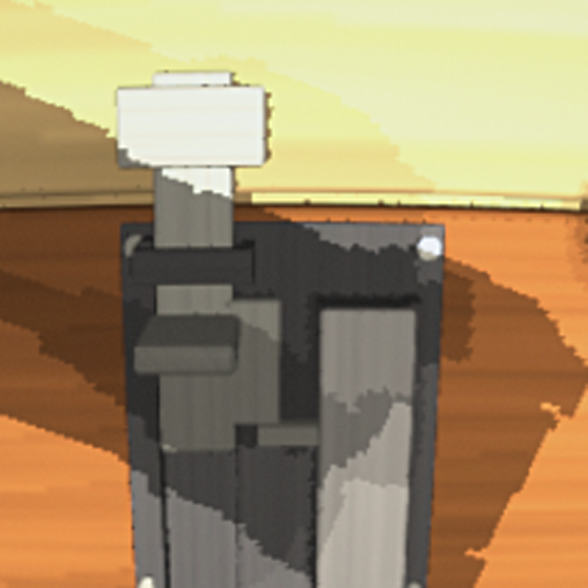

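```bash
python3 - <<'E'
from h import *
import pickle
i=pickle.load(open("w7.pkl","rb"))
f=lambda q:(q[0]/2.8+220-.33,q[1]/2.8+75-.33)
th=np.radians(19.97);R=np.array([[np.cos(th),-np.sin(th)],[np.sin(th),np.cos(th)]]);c=np.array([.6108,.0099])
g=lambda q,z:R.T@(onz(i,f(q),z,True)[:2]-c)
print("tab back",g((136,373),.155),g((235,373),.155),"expect y .0375")
for z in(.126,.1295,.134):print(z,g((318,310),z),g((415,310),z),g((415,310),z)[0]-g((318,310),z)[0])
# plate near end
print([g((q[0],q[1]),.134) for q in [((333-220)*2.8+1,(302-75)*2.8+1),((369-220)*2.8+1,(302-75)*2.8+1)]])
print("base",g((120,226),.103),g((444,226),.103),"before y .0694")
E
```

```text
tab back [-0.0603  0.0383] [-0.0352  0.0382] expect y .0375
0.126 [-0.0133  0.048 ] [0.0136 0.0482] 0.02694997560828155
0.1295 [-0.0135  0.0488] [0.0131 0.0489] 0.026613791796451118
0.134 [-0.0137  0.0498] [0.0125 0.0499] 0.026181555466955053
[array([-0.0125, -0.0503]), array([ 0.0183, -0.0508])]
base [-0.0709  0.0687] [0.0247 0.0687] before y .0694
```

```bash
python3 -c "
from rig import r
o=r.observe();print(o['clock'],o['joint_vel'],o['contact_force']);print(r.close_job())"
```

```text
8.35 [-0.00150411  0.00688974 -0.00101766  0.0036114   0.00166445 -0.00105955] [ 0.04795567 -0.62376424 -1.07884963]
the job is handed in; nothing more can be done
None
```

The chest is locked and the job is handed in, at 8.35 s on the clock. One finger held the catch plate down on its stop while the other pushed the bolt's tab home. I then backed off a little, let the catch spring up and raised the hand.

- **Bolt:** the wrist camera puts the tab about 44.9 mm forward of where it started. Pushing on after that raised the forward force to 18 N with no further movement, so it is on its stop.
- **Catch:** while pushing, the downward force read 6 to 10 N. Afterwards the plate's outline fitted its raised height best (34 mm above the lid), and its tooth sat behind the bolt's lug. The raised and pressed positions differ by only a couple of mm in that view, so this check is less firm than the bolt's.
- **Other things:** in the final wrist and scene views the snail, cup and rib looked undisturbed. I did not measure them, and I did not recheck every item on the table. The hand was about 130 mm above the catch plate, touching nothing.

No check failed or disagreed, and handing in gave no verdict.

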